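# Dress the edge of a cast ingot before it goes to the rolling mill

### The job

Clamp the brass ingot by swinging the vise's cam lever a quarter turn to its closed stop. Then take the file from its rest and dress the ingot's upper edge with two long, steady forward strokes, file level and square across the edge, with light pressure: start each with the front third of the blade on the edge, push on until the rear third is on it, and lift the file clear there before bringing it back through the air. Finally lay the file back down in the notches of its rest as it lay before, leaving the vise clamped and the other things on the counter where they are.

Things in the scene. Friction and masses are not known exactly. Their poses are not given: they have to be found in the camera images.
- vise: Grey cam-lever vise bolted to the counter. Origin on the counter under the ingot; +x is the filing direction (to the robot's right), +y along the jaws (away from the robot). Jaws 84 mm wide (y), tops at z 49 mm; fixed jaw x 4..28 mm, moving jaw x -32..-8 mm when open, closing about 5 mm. Base x -101..49, y +-35, 14 mm high, with four bolt heads to 20 mm.
- lever (a joint): Horizontal cam lever on an upright hinge; 0 = open stop (points along the vise's -x), 1.57 = closed stop (along the vise's +y, away from the robot), turning clockwise from above. Starts at 0 to 0.5. Clamps the ingot firmly only near the closed stop; stays where it is left. Some 4 to 8 N pushed sideways 60 mm from the hinge moves it; it need not be grasped.
- lever_hinge (a point): On the lever's hinge axis at the lever's mid-height, 42 mm above the counter, at x -56 mm, y 0 in the vise frame. Axes turn with the lever; its own -x points along the lever.
- lever_tip (a point): In the lever's round end, 88 mm from the hinge axis and 42 mm above the counter. The bar is 14 mm wide and 9 mm high to 60 mm from the axis; then a black round grip, 16 mm thick, ends at 96 mm.
- ingot: Cast brass plate 8 mm thick (x), 90 mm long (y), 75 mm high (z), 0.3 to 0.6 kg, standing between the jaws on the vise's base, 14 mm above the counter; origin under its centre, axes along the vise's within a few degrees. Loose with about 4 mm of play until the lever is closed; up to 10 mm off the middle of the jaws.
- ingot_edge (a point): Middle of the ingot's upper edge (the edge to file), 75 mm above the ingot's origin, 89 mm above the counter, 40 mm above the jaws.
- file: Half-round file, 336 mm long, 0.13 to 0.2 kg; +y from handle to tip, origin at mid-length, 12 mm below its axis. Wooden handle, 24 mm diameter, y -168..-49 mm; steel blade y -49..168 mm, 19 mm wide, z 9..14 mm. Front third of the blade: y 95..168, rear third: y -49..23. Grip the handle firmly from above at y about -60 mm; it pitches nose-up a few degrees in the fingers.
- file_toe (a point): Point in the middle of the blade's thickness at y = 115 mm in the file frame.
- file_heel (a point): Point in the middle of the blade's thickness at y = 0 in the file frame.
- file_rest: Wooden rest fixed on the counter: board 56 mm wide, 10 mm high, y -148..88 mm, and two notched uprights 18 mm thick: at y -128 for the handle (notch floor at z 35, horns to 51 mm) and y 66 for the blade (floor 44, horns to 60). Notches 31 and 27 mm wide, flared. Origin on the counter, +y as the file points; the lying file's frame is this frame raised 35 mm (within 3 mm along y).
- mill_foot (a point): Foot, on the counter, of the right side of the big grey rolling mill (fixed), at mid-depth. The mill stands between the left and right of the counter: x +-130 mm of this point, y from 0 to +140 mm; frames 280 mm high, gears and screw bar to 450 mm; its crank reaches 240 mm towards the robot, 115 mm high. Pass over it at 550 mm or more, and keep the file's rear end clear of it.
- dish: Small white porcelain dish, 65 mm across, 17 mm high, at the back by the rolling mill; bystander. Origin under its centre.
- blue_mould: Blue rubber mould, a slab 50 x 76 x 24 mm lying at the back, between the dish and the vise; bystander. Origin under its centre.
- brown_mould: Brown rubber mould, a slab 50 x 76 x 24 mm lying right of the rolling mill; bystander. Origin under its centre.
- pliers: Flat-nose pliers with blue handles, 128 mm long, 9 mm high, lying at the right end of the counter; bystander. Origin under its centre.

How it is judged (in metres and radians):
On the way, in this order (a step that is already met when the one before it is completed fails the run):
1. the cam lever is swung to its closed stop and the jaw grips the ingot (value of joint lever above 1.4 rad and z of ingot in the frame of vise below 0.022 m and contact force between jaw and ingot above 5 N), for 0.2 s.
2. first stroke: the front third of the blade is set down on the ingot's upper edge, file level and square across it (contact force between file and ingot above 0.4 N and angle between the y axis of file and the x axis of vise, either way round below 0.35 rad and angle between file's own y axis and vertical between 1.35 and 1.79 rad and value of joint lever above 1.4 rad and z of ingot in the frame of vise below 0.022 m and y of ingot_edge in the frame of file between 0.095 and 0.17 m), for 0.04 s.
3. first stroke: pushed forward, the middle of the blade slides over the edge, bearing on it without a break (contact force between file and ingot above 0.4 N and angle between the y axis of file and the x axis of vise, either way round below 0.35 rad and angle between file's own y axis and vertical between 1.35 and 1.79 rad and value of joint lever above 1.4 rad and z of ingot in the frame of vise below 0.022 m and linear speed of file above 0.02 m/s and y of ingot_edge in the frame of file between 0.015 and 0.105 m), for 0.25 s.
4. first stroke: pushed on until the rear third of the blade bears on the edge (contact force between file and ingot above 0.4 N and angle between the y axis of file and the x axis of vise, either way round below 0.35 rad and angle between file's own y axis and vertical between 1.35 and 1.79 rad and value of joint lever above 1.4 rad and z of ingot in the frame of vise below 0.022 m and y of ingot_edge in the frame of file between -0.055 and 0.023 m), for 0.02 s.
5. first stroke ended: the file is lifted about 4 mm or more clear while its rear third is still over the edge (contact force between file and ingot below 0.05 N and value of joint lever above 1.4 rad and y of ingot_edge in the frame of file between -0.055 and 0.035 m and z of file_heel in the frame of ingot above 0.0815 m).
6. second stroke: the front third of the blade is set down on the ingot's upper edge, file level and square across it (all of step 2), for 0.04 s.
7. second stroke: pushed forward, the middle of the blade slides over the edge, bearing on it without a break (all of step 3), for 0.25 s.
8. second stroke: pushed on until the rear third of the blade bears on the edge (all of step 4), for 0.02 s.
9. second stroke ended: the file is lifted about 4 mm or more clear while its rear third is still over the edge (all of step 5).
10. the file is laid, still in the gripper, in both notches of its rest (x of file in the frame of file_rest between -0.012 and 0.012 m and y of file in the frame of file_rest between -0.03 and 0.03 m and z of file in the frame of file_rest between 0.03 and 0.041 m and angle between the y axis of file and the y axis of file_rest, either way round below 0.12 rad and angle between file's own y axis and vertical between 1.5 and 1.64 rad and contact force between the fingers and file above 0.5 N and linear speed of file below 0.1 m/s), for 0.05 s.
At the end, for the whole second after the job is handed in: The lever is closed (above 1.4 rad) with the ingot upright (within 3 degrees) and seated in the vise; the file lies at rest in both notches of its rest, pointing as before, within 12 mm sideways and 30 mm lengthways of the rest's middle (value of joint lever above 1.4 rad and z of ingot in the frame of vise below 0.022 m and angle between ingot's own z axis and vertical below 0.05 rad and x of file in the frame of file_rest between -0.012 and 0.012 m and y of file in the frame of file_rest between -0.03 and 0.03 m and z of file in the frame of file_rest between 0.03 and 0.041 m and angle between the y axis of file and the y axis of file_rest, either way round below 0.12 rad and angle between file's own y axis and vertical between 1.5 and 1.64 rad and linear speed of each of file, ingot below 0.01 m/s); the robot touches nothing.
It fails at once if the file is pressed on the ingot with more than 30 N (contact force between file and ingot above 30 N).
It fails at once if the ingot is pulled up out of the vise (z of ingot in the frame of vise above 0.03 m).
It fails at once if the dish, a mould or the pliers are pushed more than 25 mm (distance of any of dish, blue_mould, brown_mould, pliers from where it was at the start of the episode above 0.025 m).
It also fails if it takes over 72 s, if anything falls off the work surface, if the arm or the gripper's body presses on something with over 40 N, if the wrist force passes 120 N, or if a joint passes its speed limit or range.

### The arm

A 6-joint arm with a two-finger parallel gripper is mounted at the origin on a cart in front of the work surface, level with it; the furniture and walls round the work are solid. World frame = base frame: x ahead of the robot, y to its left, z up, the work surface at z = 0. Lengths are in m, angles in degrees, forces in N, time in s.
With the tool pointing down it reaches from about 0.35 to 0.875 m from the base axis. Payload 4.2 kg.
Tool frame: the origin (TCP) lies on the front face of the gripper's body, between the roots of the fingers; the fingertips stand finger_overhang ahead of it and the grasp point (between the pads) lies 51 mm ahead of it (finger_overhang is the distance from the TCP to the fingertips, in m); z points along the fingers, y is the line along which they close (so a half turn about z gives the same grasp; the last joint's range is limited). The gripper opens to 87 mm and grips with 3 to 60 N. Pads are 19 mm wide; open, the fingers measure 117 mm over their backs; the gripper's body (75 mm by 190 mm) begins 51 mm behind the grasp point.
Start: joints at [90.046, 22.042, 0.453, 0, -68.411, -14.817], TCP at [0.159, 0.604, 0.292] pointing down, gripper open.
Joint ranges: [-179.83, 179.83], [-69.29, 118.12], [-61.27, 80.66], [-181.25, 117.63], [-171.15, -9.14], [-177.46, 177.46]. Speed limits (degrees/s): [159.86, 159.86, 180, 180, 180, 180].

### API

Orientations are given as a 3x3 rotation matrix whose columns are the frame's x, y, z axes.
In Python, from station import sense, capture, camera_model, finish_job, finger_overhang gives the robot as it stands. The module is installed in compiled form; this text tells all that it offers.
- The arm moves only by the tool jog_arm, never from a script. Its argument "rows" is a list that holds one entry, the list of rows, each a list of 4 numbers: the shift along the tool's x, y, z in m, then the turn about the tool's z in rad. A call has 1 to 20 rows; each row shifts and turns the commanded pose from where the row before left it, along the tool's axes as they then stand; what a row does not reach is not made up. A row lasts 1/8 s, in which the tool goes at most 62.5 mm and 10.7 degrees, less where a joint would pass 70% of its speed; a pose out of reach is approached as far as the arm can. A call is refused whole if a number of a shift passes 0.0625 or a number of a turn 0.188, either way. A call with a gripper value outside its range is refused whole. "claw" is the opening, from 0 (shut) to 1 (fully open), set as the call begins (left out, the last holds). The fingers move at their own pace and stop on an object; the grip force is fixed at half the most. Time passes only in rows, so rows that do not move let the fingers close. It gives the time, the measured TCP pose, the force, the opening and the grip force at its end, in the units of the state.
- sense(): the state, without advancing time (a new reading comes with each control period).
- capture(name): name is "scene" or "top"; returns the picture (420x560x3 uint8, red, green, blue); there is no depth.
- camera_model(name): a dict with "fovy" (degrees; the focal length in pixels is half the picture's height over the tangent of half this angle, whatever the lens; pixels are square), "cx", "cy" (the principal point, pixels), "eye" and "rotation" of the camera in the world. Camera axes: x right, y down, z forward; pixel columns grow to the right and rows downward; lengths in m; the calibration is good to about 2 mm. A picture is of the moment at which its call begins. camera_model takes no time and is no camera call.
- finish_job(): hands the job in; it is judged then, once.
The state is a dict: "time_s": time; "joints": joint angles; "joint_velocities": joint speeds; "effort": joint torques, N m; "tcp_pos": TCP position; "ee_rot": TCP orientation; "wrist_force": force on the tool from outside, world axes, zero at the start; "moment": the same for the moment, N m; "gripper_width": opening from 0.0 (shut) to 1.0 (fully open); "gripper_force": force on a finger pad.
Only numpy, scipy, OpenCV 4.12 (cv2) and the standard library are available. Lean on these libraries where they do the work, as an engineer would, in place of code of your own. Each camera call takes 0.05 s, during which the arm holds its last target. There are 200 camera calls.

## Working session

There is one attempt and no reset: what is moved stays moved. The work goes in short steps, Python scripts to look and compute and a tool call to move; the robot and the scene stay as the last step left them, time stands still between calls to the robot, and variables do not carry over. Pictures are saved under pics/ and viewed, at most 12 in all, crops included, and the job is handed in when it is done.

Besides the shell and the picture viewer there is one more tool, called by a JSON object that holds its "op" and its "data". jog_arm: Moves the arm, as the interface text tells. Its arguments: {"type":"object","properties":{"rows":{"type":"array"},"claw":{"type":"number"}},"required":["rows"]}

```bash
mkdir -p pics
python3 - <<'E'
from station import *
import cv2,json
s=sense(); print(s, finger_overhang if not callable(finger_overhang) else finger_overhang())
for n in("scene","top"):
    im=capture(n); cv2.imwrite(f"pics/{n}0.png",im[:,:,::-1]); print(n,camera_model(n))
E
```

```text
{'time_s': 0.0, 'joints': array([ 9.00461422e+01,  2.20909352e+01,  3.79198340e-01, -3.02505120e-02,
       -6.84116319e+01, -1.48168132e+01]), 'joint_velocities': array([-0.06314137,  0.01583998, -0.06483659, -0.03181236, -0.01608436,
       -0.00325732]), 'effort': array([ 1.70469439e-04, -3.90667892e+01,  1.87401706e+01,  4.21974108e+00,
        1.09304750e-02, -2.01899938e-04]), 'tcp_pos': array([0.15919745, 0.60390985, 0.29115037]), 'ee_rot': array([[ 9.66904361e-01, -2.55138626e-01, -4.89200323e-04],
       [-2.55139083e-01, -9.66901965e-01, -2.15353635e-03],
       [ 7.64415510e-05,  2.20707781e-03, -9.99997561e-01]]), 'wrist_force': array([0.11175215, 0.65538984, 0.98236105]), 'moment': array([ 0.02218119, -0.02059259, -0.00272353]), 'gripper_force': 0.0, 'gripper_width': 0.9991269857250141} 0.0697
scene {'fovy': 49.45618086825924, 'cx': 285.7136815399523, 'cy': 208.388038147238, 'eye': array([-0.08658757, -0.66394189,  0.62264633]), 'rotation': array([[ 0.46443665, -0.55195822,  0.69256099],
       [-0.8854537 , -0.27489369,  0.37470682],
       [-0.01644186, -0.78725827, -0.61640415]])}
top {'fovy': 54.03743832837102, 'cx': 284.03058746288747, 'cy': 205.642633857559, 'eye': array([ 0.39507455, -0.34250055,  1.03212622]), 'rotation': array([[ 0.02094307, -0.99207431,  0.1238949 ],
       [-0.99920123, -0.01655113,  0.03637268],
       [-0.0340338 , -0.12455769, -0.9916285 ]])}
```

View pics/scene0.png

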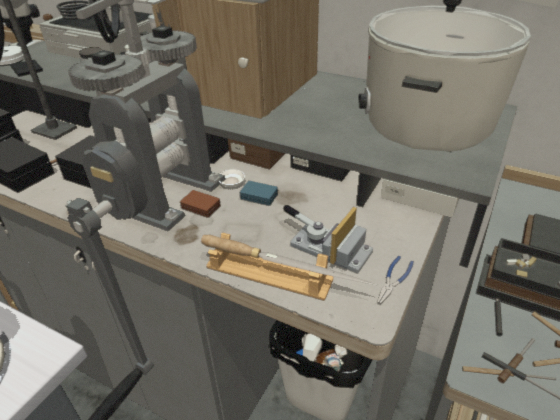

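View pics/top0.png

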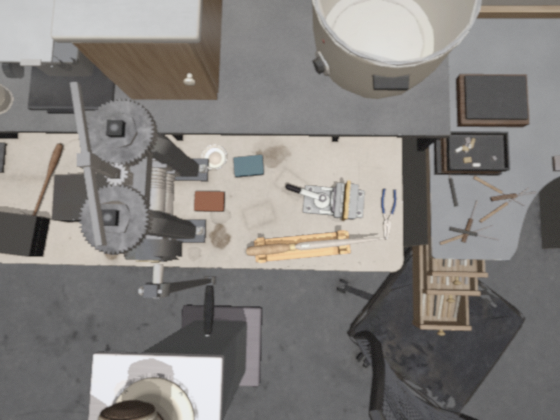

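```bash
cat > h.py <<'E'
import numpy as np,cv2
from station import *
def ray(n,u,v):
    c=camera_model(n);f=210/np.tan(np.radians(c['fovy']/2))
    return np.array(c['eye']),np.array(c['rotation'])@np.array([(u-c['cx'])/f,(v-c['cy'])/f,1.])
def onz(n,u,v,z):
    e,d=ray(n,u,v);return e+d*(z-e[2])/d[2]
def pix(n,p):
    c=camera_model(n);f=210/np.tan(np.radians(c['fovy']/2))
    q=np.array(c['rotation']).T@(np.array(p)-c['eye']);return np.array([c['cx']+f*q[0]/q[2],c['cy']+f*q[1]/q[2]])
def tri(a,b):
    (e1,d1),(e2,d2)=ray('top',*a),ray('scene',*b)
    t=np.linalg.lstsq(np.c_[d1,-d2],e2-e1,rcond=None)[0]
    p,q=e1+t[0]*d1,e2+t[1]*d2
    return (p+q)/2,np.linalg.norm(p-q)
def crop(n,name,u0,v0,u1,v1,k,img=None):
    im=capture(n) if img is None else img
    cv2.imwrite(name,cv2.resize(im[v0:v1,u0:u1],None,fx=k,fy=k,interpolation=cv2.INTER_CUBIC)[:,:,::-1]);return im
E
python3 - <<'E'
from h import *
im=cv2.imread('pics/top0.png')[:,:,::-1]
crop('top','pics/t1.png',240,140,400,265,5,im)
im=cv2.imread('pics/scene0.png')[:,:,::-1]
crop('scene','pics/s1.png',195,170,385,310,4,im)
E
```

```text
(no output)
```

View pics/t1.png

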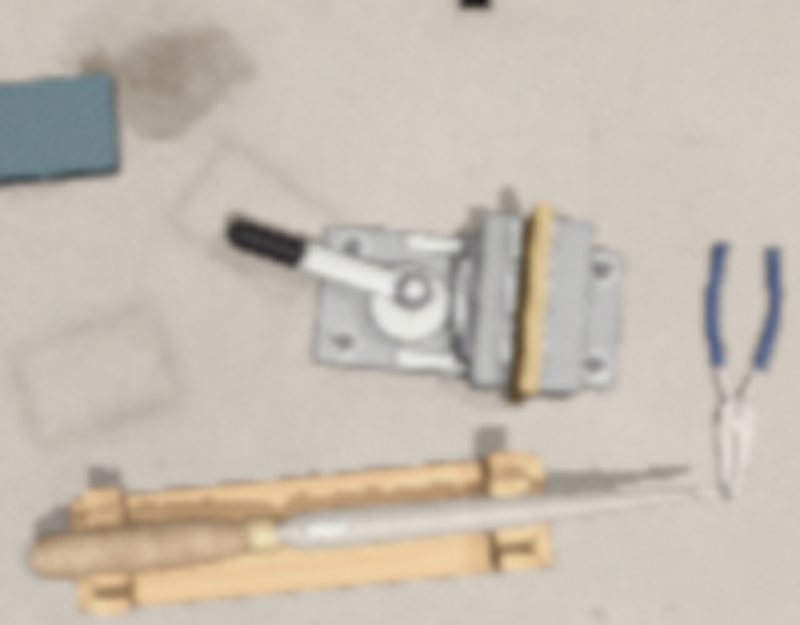

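View pics/s1.png

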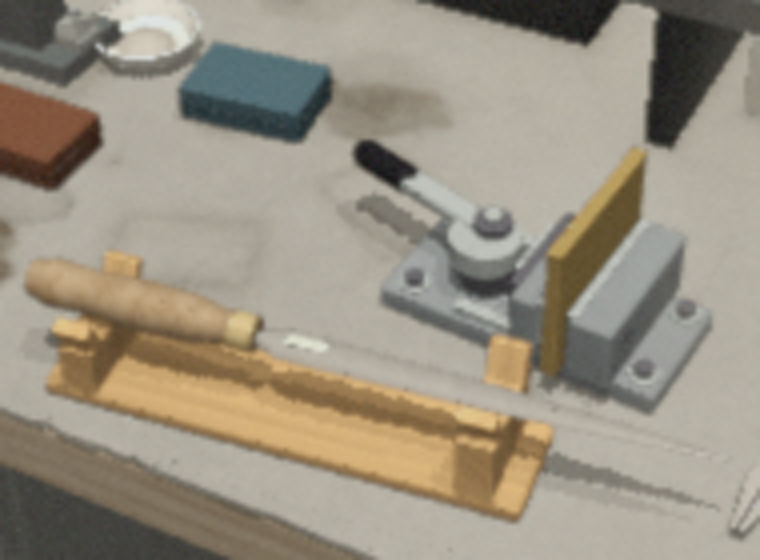

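Run:
```python
from h import *
np.set_printoptions(precision=4,suppress=True)
T=lambda x,y,z:onz('top',240+x/5-.4,140+y/5-.4,z)
t=lambda x,y:(240+x/5-.4,140+y/5-.4)
S=lambda x,y:(195+x/4-.4,170+y/4-.4)
for n,x,y,z in [('bTL',325,228,.014),('bBL',315,362,.014),('bBR',617,387,.014),('bTR',625,250,.014),('ingF',543,205,.089),('ingN',527,393,.089),('lev tip end',228,228,.042),('lev grip root',300,254,.042),('hingeknob',413,290,.06),
 ('fend',33,555,.047),('ferr end',278,535,.047),('ftip',735,488,.047),
 ('blk',85,488,.051),('u1 far',97,490,.051),('u1 near',110,595,.051),('u2 far',515,458,.060),('u2 near',525,565,.060),
 ('board',140,498,.01),('board',480,470,.01),('boardn',140,605,.01),('boardn',490,575,.01),('bluecorner',118,75,.024),('bluec',120,173,.024)]: print(n,T(x,y,z))
print('tri ing far',tri(t(543,205),S(640,152)),'near',tri(t(527,393),S(556,250)))
print('knob',tri(t(413,290),S(492,217)))
print('levtip',tri(t(235,230),S(370,155)))
print('ferr',tri(t(258,533),S(242,328)))
print('fend',tri(t(33,555),S(30,278)))
print('mill foot corner',onz('top',207,168,0.0), onz('top',207,240,0.),onz('scene',184,215,0))
print('counter front',onz('top',300,266,0),onz('top',100,266,0))
c=camera_model('top')
```

```text
bTL [ 0.5747 -0.3556  0.014 ]
bBL [ 0.5071 -0.3516  0.014 ]
bBR [ 0.4973 -0.5008  0.014 ]
bTR [ 0.5659 -0.5049  0.014 ]
ingF [ 0.5738 -0.4553  0.089 ]
ingN [ 0.4863 -0.4481  0.089 ]
lev tip end [ 0.5691 -0.308   0.042 ]
lev grip root [ 0.5568 -0.3433  0.042 ]
hingeknob [ 0.5373 -0.3973  0.06  ]
fend [ 0.4085 -0.2183  0.047 ]
ferr end [ 0.4204 -0.335   0.047 ]
ftip [ 0.4469 -0.5511  0.047 ]
blk [ 0.4407 -0.2426  0.051 ]
u1 far [ 0.4399 -0.2484  0.051 ]
u1 near [ 0.3904 -0.256   0.051 ]
u2 far [ 0.4583 -0.4459  0.06  ]
u2 near [ 0.4084 -0.4507  0.06  ]
board [ 0.4382 -0.266   0.01  ]
board [ 0.4553 -0.434   0.01  ]
boardn [ 0.3856 -0.2674  0.01  ]
boardn [ 0.4039 -0.4391  0.01  ]
bluecorner [ 0.6494 -0.2505  0.024 ]
bluec [ 0.5993 -0.2528  0.024 ]
tri ing far (array([ 0.5738, -0.4553,  0.0887]), np.float64(0.00016372685744263127)) near (array([ 0.4862, -0.4483,  0.0925]), np.float64(0.0012723472067393067))
knob (array([ 0.5377, -0.3968,  0.0537]), np.float64(0.001980031622603075))
levtip (array([ 0.5688, -0.3119,  0.0403]), np.float64(0.001267748577473939))
ferr (array([ 0.4207, -0.3249,  0.0485]), np.float64(0.0014361246383438593))
fend (array([ 0.4075, -0.2169,  0.0462]), np.float64(0.00333922329432414))
mill foot corner [ 0.6183 -0.1043  0.    ] [ 0.4336 -0.1125  0.    ] [ 0.493  -0.0971  0.    ]
counter front [ 0.374  -0.3474  0.    ] [0.363  0.1561 0.    ]
```

Run:
```python
from h import *
np.set_printoptions(precision=3,suppress=True)
print('shelf corner',tri((449,134),(500,187)))
print('shelf edge at u=335 top if z=.2/.3',onz('top',335,138,.2),onz('top',335,138,.3),onz('top',335,138,0))
print('lamp foot',onz('scene',52,128,0),'ray at col 30,row60',[onz('scene',30,60,z) for z in(.2,.4,.6)])
print('lamp top row10',[onz('scene',12,12,z) for z in(.2,.4,.6)])
print('top hammer',onz('top',57,148,0),onz('top',35,205,0))
for p in [(.3,.3,.6),(.42,0,.6),(.159,.604,.6),(0.42,.28,.6)]: print(p,pix('scene',p),pix('top',p))
```

```text
shelf corner (array([ 0.674, -0.679,  0.141]), np.float64(0.018129595902101683))
shelf edge at u=335 top if z=.2/.3 [ 0.642 -0.415  0.2  ] [ 0.612 -0.406  0.3  ] [ 0.701 -0.432  0.   ]
lamp foot [0.646 0.5   0.   ] ray at col 30,row60 [array([0.65 , 0.493, 0.2  ]), array([ 0.301, -0.055,  0.4  ]), array([-0.047, -0.602,  0.6  ])]
lamp top row10 [array([0.943, 0.955, 0.2  ]), array([0.456, 0.189, 0.4  ]), array([-0.031, -0.577,  0.6  ])]
top hammer [0.666 0.294 0.   ] [0.515 0.339 0.   ]
(0.3, 0.3, 0.6) [-192.057 -118.255] [-304.8    334.317]
(0.42, 0, 0.6) [  23.948 -121.792] [-19.227 227.37 ]
(0.159, 0.604, 0.6) [-411.784 -114.169] [-604.748  464.269]
(0.42, 0.28, 0.6) [ -95.17  -122.426] [-266.075  222.681]
```

{"op": "jog_arm", "data": {"rows": [[[0,0,-0.045,0],[0,0,-0.045,0],[0,0,-0.045,0],[0,0,-0.045,0],[0,0,-0.045,0],[0,0,-0.045,0],[0,0,-0.04,0],[0,0,0,0]]], "claw": 0}}

```text
time_s: 1.1
tcp_pos: [0.1595, 0.6043, 0.6052]
ee_rot: [[0.967, -0.255, 0.001], [-0.255, -0.967, 0.006], [-0.001, -0.006, -1.0]]
wrist_force: [-0.4, -0.6, -0.5]
gripper_width: 0.17
gripper_force: 0.0
```

{"op": "jog_arm", "data": {"rows": [[[0,0,0,-0.13],[0,0,0,-0.128],[0.02,0.0435,0,0],[0.02,0.0435,0,0],[0.02,0.0435,0,0],[0.02,0.0435,0,0],[0.02,0.0435,0,0],[0.02,0.0435,0,0],[0.02,0.0435,0,0],[0.017,0.043,0,0],[0.017,0.043,0,0],[0.017,0.043,0,0],[0.017,0.043,0,0]]]}}

```text
time_s: 2.72
tcp_pos: [0.3673, 0.1264, 0.601]
ee_rot: [[1.0, 0.001, -0.002], [0.001, -1.0, -0.001], [-0.002, 0.001, -1.0]]
wrist_force: [0.5, 0.9, 0.1]
gripper_width: 0.003
gripper_force: 0.0
```

{"op": "jog_arm", "data": {"rows": [[[0.0103,0.05,0,0],[0.0103,0.05,0,0],[0.0103,0.05,0,0],[0.0103,0.05,0,0],[0.0103,0.05,0,0],[0.0103,0.05,0,0],[0.0103,0.05,0,0],[0.0103,0.05,0,0],[0.038,0.03,0,0],[0.038,0.03,0,0],[0,0,0.05,0],[0,0,0.05,0],[0,0,0.05,0],[0,0,0.05,0],[0,0,0.05,0],[0,0,0.05,0],[0,0,0.05,0],[0,0,0.05,0],[0,0,0,0]]]}}

```text
time_s: 5.1
tcp_pos: [0.5227, -0.3308, 0.1969]
ee_rot: [[1.0, -0.001, -0.012], [-0.001, -1.0, 0.005], [-0.012, -0.005, -1.0]]
wrist_force: [0.1, -0.6, 1.1]
gripper_width: 0.003
gripper_force: 0.0
```

{"op": "jog_arm", "data": {"rows": [[[0,0,0.04,0],[0,0,0.04,0],[0,0,0.013,0],[0,0,0,0],[0.0055,0.002,0,0],[0.0055,0.002,0,0],[0.0055,0,0,0],[0.0055,0,0,0],[0.0075,0.002,0,0],[0.0075,0.002,0,0],[0.0075,0.004,0,0],[0.0075,0.004,0,0],[0.006,0.006,0,0],[0.006,0.006,0,0],[0,0,0,0]]]}}

```text
time_s: 6.98
tcp_pos: [0.5892, -0.3597, 0.1084]
ee_rot: [[1.0, -0.001, -0.003], [-0.001, -1.0, 0.002], [-0.003, -0.002, -1.0]]
wrist_force: [-1.8, 1.7, -0.8]
gripper_width: 0.004
gripper_force: 1.2
```

Run:
```python
from h import *
a=capture('top');b=capture('scene')
A=cv2.resize(a[140:260,240:400],None,fx=3,fy=3);B=cv2.resize(b[150:290,210:390],None,fx=3,fy=3)[:360]
cv2.imwrite('pics/m1.png',cv2.resize(np.hstack([A[:360],B[:360,:540]]),None,fx=.78,fy=.78)[:,:,::-1])
```

```text
(no output)
```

View pics/m1.png

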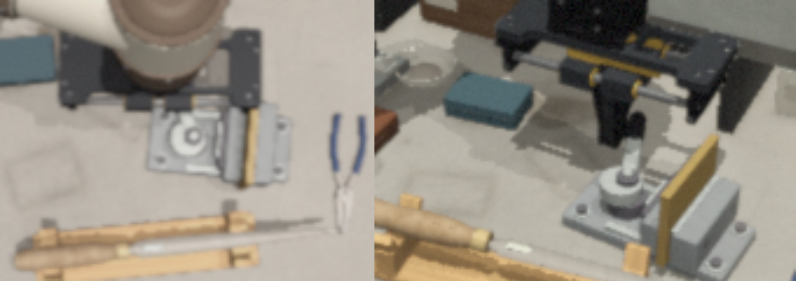

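The picture shows the shut fingers left of the lever grip (about (625,130) right half), and the lever swung most of the way. I'll keep pushing to the stop.

{"op": "jog_arm", "data": {"rows": [[[0.0045,0.008,0,0],[0.004,0.0085,0,0],[0.001,0.003,0,0],[0,0.003,0,0],[0,0,0,0]]]}}

```text
time_s: 7.7
tcp_pos: [0.5991, -0.3817, 0.1089]
ee_rot: [[1.0, 0.0, -0.001], [0.0, -1.0, 0.001], [-0.001, -0.001, -1.0]]
wrist_force: [-2.4, 3.0, -1.0]
gripper_width: 0.004
gripper_force: 2.0
```

{"op": "jog_arm", "data": {"rows": [[[0,0.002,0,0],[0,0.002,0,0],[0,0,0,0]]]}}

```text
time_s: 8.07
tcp_pos: [0.5993, -0.3853, 0.1088]
ee_rot: [[1.0, 0.0, -0.001], [0.0, -1.0, 0.002], [-0.001, -0.002, -1.0]]
wrist_force: [-2.3, 6.1, -0.0]
gripper_width: 0.007
gripper_force: 2.9
```

{"op": "jog_arm", "data": {"rows": [[[0,0.002,0,0],[0,0.002,0,0],[0,0,0,0]]]}}

```text
time_s: 8.45
tcp_pos: [0.5994, -0.3859, 0.1088]
ee_rot: [[1.0, 0.0, -0.002], [0.0, -1.0, 0.006], [-0.002, -0.006, -1.0]]
wrist_force: [-1.7, 17.1, 2.5]
gripper_width: 0.005
gripper_force: 8.1
```

{"op": "jog_arm", "data": {"rows": [[[0,0,0,0],[0,-0.015,0,0],[0,-0.02,0,0],[0,0,-0.05,0],[0,0,-0.05,0],[0,0,-0.05,0],[-0.0445,-0.008,0,0],[-0.0445,-0.008,0,0],[-0.0445,-0.008,0,0],[-0.0445,-0.008,0,0],[0,0,0,0.1825],[0,0,0,0.1825],[0,0,0,0.1825],[0,0,0,0.1825],[0,0,0,0.1825],[0,0,0,0.1825],[0,0,0,0.1825],[0,0,0,0.1825],[0,0,0,0]]]}}

```text
time_s: 10.82
tcp_pos: [0.4218, -0.3236, 0.2599]
ee_rot: [[0.113, -0.994, 0.002], [-0.994, -0.113, -0.001], [0.002, -0.002, -1.0]]
wrist_force: [0.3, 0.0, -1.3]
gripper_width: 0.005
gripper_force: 0.0
```

{"op": "jog_arm", "data": {"rows": [[[0,0,0,0],[0,0,0,0]]], "claw": 1}}

```text
time_s: 11.08
tcp_pos: [0.4215, -0.3236, 0.2594]
ee_rot: [[0.112, -0.994, 0.001], [-0.994, -0.112, -0.0], [0.0, -0.001, -1.0]]
wrist_force: [-0.1, -0.2, -0.0]
gripper_width: 0.156
gripper_force: 0.0
```

Run:
```python
from h import *
np.set_printoptions(precision=4,suppress=True)
s=sense();print(s['tcp_pos'],s['ee_rot'],s['joints'])
b=capture('scene');a=capture('top')
cv2.imwrite('pics/t2f.png',a[:,:,::-1])
B=cv2.resize(b[150:290,200:390],None,fx=3,fy=3)
A=cv2.resize(a[140:260,300:376],None,fx=3,fy=3)
cv2.imwrite('pics/m2.png',np.hstack([B[:360],A])[:,:,::-1])
```

```text
[ 0.4215 -0.3236  0.2594] [[ 0.1123 -0.9937  0.0006]
 [-0.9937 -0.1123 -0.0004]
 [ 0.0005 -0.0005 -1.    ]] [-20.0088  14.5114 -15.553    0.0115 -59.8957  26.4519]
```

View pics/m2.png

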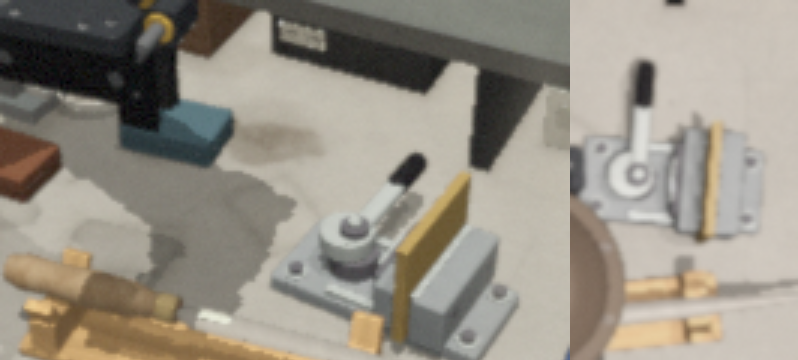

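{"op": "jog_arm", "data": {"rows": [[[0,0,0,0],[0,0,0,0],[0,0,0.03,0],[0,0,0.03,0],[0,0,0,0],[0,0,0,0],[0,0,0.03,0],[0,0,0.03,0],[0,0,0.03,0],[0,0,0.015,0],[0,0,0,0]]]}}

```text
time_s: 12.55
tcp_pos: [0.4217, -0.3238, 0.0944]
ee_rot: [[0.111, -0.994, -0.0], [-0.994, -0.111, -0.0], [0.0, 0.0, -1.0]]
wrist_force: [-0.3, 0.3, 0.7]
gripper_width: 1.0
gripper_force: 0.0
```

{"op": "jog_arm", "data": {"rows": [[[0,0,-0.003,0],[0,0,0,0],[0,0,0,0],[0,0,0,0],[0,0,0,0],[0,0,0,0],[0,0,0,0],[0,0,0,0],[0,0,0,0]]], "claw": 0}}

```text
time_s: 13.68
tcp_pos: [0.4211, -0.3236, 0.0972]
ee_rot: [[0.111, -0.994, -0.001], [-0.994, -0.111, 0.0], [-0.0, 0.001, -1.0]]
wrist_force: [-0.7, -0.9, 0.8]
gripper_width: 0.272
gripper_force: 30.0
```

{"op": "jog_arm", "data": {"rows": [[[0,0,-0.01,0],[0,0,-0.02,0],[0,0,-0.04,0],[0,0,-0.04,0],[0,0,-0.02,0],[0,0,0,0.087],[0,0,0,0.087],[-0.016,-0.0292,0,0],[-0.016,-0.0292,0,0],[-0.016,-0.0292,0,0],[-0.016,-0.0292,0,0],[0,0,0.02,0],[0,0,0.02,0],[0,0,0,0],[0,0,0,0]]]}}

```text
time_s: 15.55
tcp_pos: [0.5424, -0.2673, 0.1883]
ee_rot: [[-0.063, -0.998, 0.001], [-0.998, 0.063, -0.001], [0.001, -0.001, -1.0]]
wrist_force: [-0.7, 0.9, -2.3]
gripper_width: 0.266
gripper_force: 29.9
```

Run:
```python
from h import *
np.set_printoptions(precision=4,suppress=True)
s=sense();print(s['tcp_pos'],s['ee_rot'],s['wrist_force'],s['moment'])
b=capture('scene');a=capture('top')
cv2.imwrite('pics/s3f.png',b[:,:,::-1]);cv2.imwrite('pics/t3f.png',a[:,:,::-1])
B=cv2.resize(b[130:290,210:390],None,fx=3,fy=3)
A=cv2.resize(a[120:280,310:396],None,fx=3,fy=3)
cv2.imwrite('pics/m3.png',np.hstack([B,A])[:,:,::-1])
```

```text
[ 0.5424 -0.2673  0.1883] [[-0.0628 -0.998   0.0014]
 [-0.998   0.0628 -0.0007]
 [ 0.0006 -0.0015 -1.    ]] [-0.6652  0.8767 -2.3482] [ 0.1091 -0.0663 -0.0495]
```

View pics/m3.png

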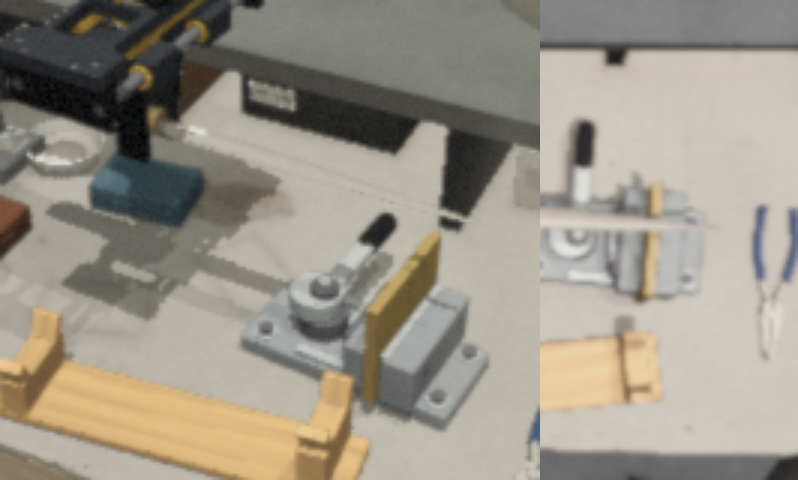

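Run:
```python
from h import *
np.set_printoptions(precision=4,suppress=True)
print(tri((368.3,195.8),(364.8,202.5)))
for z in (.13,.138,.146,.155,.165,.175): p=(.528,-.495,z); print(z,pix('scene',p),pix('top',p))
for y in (-.306,-.316,-.326): print(pix('scene',(.5424+(y+.2673)*.063,y,.138)))
```

```text
(array([ 0.5293, -0.4895,  0.1434]), np.float64(0.0058449301209520825))
0.13 [368.5252 209.6377] [368.5608 197.9197]
0.138 [368.9675 205.9996] [369.183  197.3942]
0.146 [369.4153 202.3157] [369.8163 196.8594]
0.155 [369.926  198.1154] [370.5424 196.2462]
0.165 [370.502  193.3775] [371.3666 195.5502]
0.175 [371.0872 188.5632] [372.2098 194.8381]
[276.2551 175.4127]
[280.7352 176.8897]
[285.2589 178.3811]
```

{"op": "jog_arm", "data": {"rows": [[[0,0,0.02,0],[0,0,0.02,0],[0,0,0.006,0],[0,0,0,0],[0,0,0,0]]]}}

```text
time_s: 16.27
tcp_pos: [0.5426, -0.2673, 0.1424]
ee_rot: [[-0.063, -0.998, 0.002], [-0.998, 0.063, -0.001], [0.001, -0.002, -1.0]]
wrist_force: [0.3, 0.1, -2.4]
gripper_width: 0.269
gripper_force: 29.9
```

{"op": "jog_arm", "data": {"rows": [[[0,0,0.002,0],[0,0,0,0],[0,0,0,0]]]}}

```text
time_s: 16.65
tcp_pos: [0.5421, -0.2671, 0.1394]
ee_rot: [[-0.063, -0.998, 0.0], [-0.998, 0.063, -0.0], [0.0, -0.0, -1.0]]
wrist_force: [0.1, 0.4, -1.1]
gripper_width: 0.271
gripper_force: 29.9
```

{"op": "jog_arm", "data": {"rows": [[[0,0,0.002,0],[0,0,0,0],[0,0,0,0]]]}}

```text
time_s: 17.02
tcp_pos: [0.542, -0.2671, 0.1373]
ee_rot: [[-0.063, -0.998, 0.0], [-0.998, 0.063, -0.0], [0.0, -0.0, -1.0]]
wrist_force: [0.8, -0.6, -1.5]
gripper_width: 0.269
gripper_force: 29.9
```

Run:
```python
from h import *
s=sense();print(s['time_s'],s['tcp_pos'],s['wrist_force'],s['moment'])
```

```text
17.025 [ 0.54204698 -0.26713806  0.13726649] [ 0.75474498 -0.56692069 -1.48612873] [-0.08230051 -0.05072724  0.00526453]
```

{"op": "jog_arm", "data": {"rows": [[[0,0,0.0015,0],[0,0,0,0]]]}}

```text
time_s: 17.27
tcp_pos: [0.542, -0.2671, 0.1357]
ee_rot: [[-0.063, -0.998, -0.0], [-0.998, 0.063, -0.0], [0.0, 0.0, -1.0]]
wrist_force: [-0.0, -0.5, -1.0]
gripper_width: 0.268
gripper_force: 29.9
```

Run:
```python
from h import *
s=sense();print(s['time_s'],s['tcp_pos'],s['wrist_force'],s['moment'])
capture('top');s=sense();print(s['moment'],s['wrist_force'])
```

```text
17.275 [ 0.54201358 -0.26713194  0.13568711] [-0.04792908 -0.48464028 -0.97869943] [-0.10075819 -0.05807131  0.01968121]
[-0.06702073 -0.04193827  0.05153568] [-0.10924716 -0.19450755 -1.43647652]
```

{"op": "jog_arm", "data": {"rows": [[[0,0,0.0015,0],[0.006,0,0,0],[0.0125,0,-0.0004,0],[0.0125,0,-0.0004,0],[0.0125,0,-0.0004,0],[0.0125,0,-0.0004,0],[0.0125,0,-0.0004,0]]]}}

```text
time_s: 18.2
tcp_pos: [0.5376, -0.3364, 0.1363]
ee_rot: [[-0.063, -0.998, -0.0], [-0.998, 0.063, 0.0], [-0.0, 0.0, -1.0]]
wrist_force: [0.5, 0.6, -0.9]
gripper_width: 0.271
gripper_force: 30.0
```

{"op": "jog_arm", "data": {"rows": [[[0.0125,0,-0.0004,0],[0.0125,0,-0.0004,0],[0.0125,0,-0.0004,0],[0.0125,0,-0.0004,0],[0.0065,0,0,0],[0,0,0,0]]]}}

```text
time_s: 18.95
tcp_pos: [0.5342, -0.3929, 0.1382]
ee_rot: [[-0.063, -0.998, 0.001], [-0.998, 0.063, -0.001], [0.001, -0.001, -1.0]]
wrist_force: [0.7, -1.8, 0.7]
gripper_width: 0.267
gripper_force: 30.0
```

Run:
```python
from h import *
s=sense();print(s['time_s'],s['tcp_pos'],s['wrist_force'],s['moment'])
```

```text
18.95 [ 0.53424119 -0.3928987   0.13817736] [ 0.67749122 -1.8373083   0.72110889] [-0.52574207 -0.01552424 -0.03850378]
```

{"op": "jog_arm", "data": {"rows": [[[0,0,-0.012,0],[0,0,-0.02,0],[0,0,0,0],[-0.03,0,0,0],[-0.035,0,0,0],[-0.035,0,0,0],[-0.025,0,0,0],[0,0,0,0],[0,0,0.02,0],[0,0,0,0],[0,0,0,0],[0,0,0,0]]]}}

```text
time_s: 20.45
tcp_pos: [0.5423, -0.2675, 0.1505]
ee_rot: [[-0.063, -0.998, 0.001], [-0.998, 0.063, -0.0], [0.0, -0.001, -1.0]]
wrist_force: [0.5, -0.3, -1.5]
gripper_width: 0.271
gripper_force: 30.0
```

Run:
```python
from h import *
s=sense();print(s['time_s'],s['tcp_pos'],s['wrist_force'],s['moment'])
b=capture('scene')
cv2.imwrite('pics/s4.png',cv2.resize(b[130:260,250:390],None,fx=4,fy=4)[:,:,::-1])
s=sense();print(s['moment'],s['wrist_force'])
```

```text
20.45 [ 0.54231264 -0.26752417  0.15049998] [ 0.47687772 -0.2831775  -1.48218981] [ 0.06351121 -0.0660863  -0.01041413]
[ 0.00578497 -0.06277895 -0.0107329 ] [ 0.36357876  0.43424188 -1.86640806]
```

View pics/s4.png

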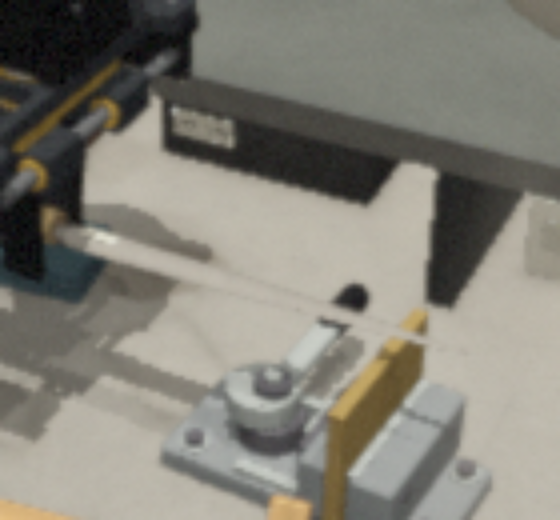

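{"op": "jog_arm", "data": {"rows": [[[0,0,0.01,0],[0,0,0.0065,0],[0,0,0.0015,0],[0,0,0.0015,0],[0,0,0,0],[0,0,0,0]]]}}

```text
time_s: 21.25
tcp_pos: [0.5421, -0.2671, 0.1306]
ee_rot: [[-0.063, -0.998, 0.0], [-0.998, 0.063, -0.0], [0.0, -0.0, -1.0]]
wrist_force: [-1.3, -0.2, -0.6]
gripper_width: 0.267
gripper_force: 30.0
```

Run:
```python
from h import *
s=sense();print(s['time_s'],s['tcp_pos'],s['wrist_force'],s['moment'])
capture('top');s=sense();print(s['moment'],s['wrist_force'])
```

```text
21.25 [ 0.54209937 -0.26710133  0.13055862] [-1.27876681 -0.20025047 -0.577134  ] [-0.05214218  0.03188157 -0.0657033 ]
[-0.00898259  0.02066508 -0.03037778] [ 0.19079067  0.51829282 -0.6064849 ]
```

{"op": "jog_arm", "data": {"rows": [[[0,0,0.002,0],[0,0,0,0],[0,0,0,0]]]}}

```text
time_s: 21.68
tcp_pos: [0.5421, -0.2672, 0.1284]
ee_rot: [[-0.063, -0.998, 0.0], [-0.998, 0.063, -0.0], [0.0, -0.0, -1.0]]
wrist_force: [-0.4, -0.6, -0.6]
gripper_width: 0.27
gripper_force: 30.0
```

Run:
```python
from h import *
s=sense();print(s['time_s'],s['tcp_pos'],s['wrist_force'],s['moment'])
capture('top');s=sense();print(s['moment'],s['wrist_force'])
```

```text
21.675 [ 0.54205803 -0.26716789  0.12843456] [-0.39094718 -0.61208412 -0.58205427] [-0.200623   -0.02626517  0.00281507]
[-0.21785083 -0.01092863 -0.05521318] [-0.02216607 -0.86533234 -1.22734516]
```

{"op": "jog_arm", "data": {"rows": [[[0.006,0,0,0],[0.0125,0,-0.0007,0],[0.0125,0,-0.0007,0],[0.0125,0,-0.0007,0],[0.0125,0,-0.0007,0],[0.0125,0,-0.0007,0]]]}}

```text
time_s: 22.48
tcp_pos: [0.5376, -0.3364, 0.1319]
ee_rot: [[-0.063, -0.998, 0.0], [-0.998, 0.063, 0.0], [-0.0, -0.0, -1.0]]
wrist_force: [0.4, 0.2, -0.0]
gripper_width: 0.274
gripper_force: 30.0
```

{"op": "jog_arm", "data": {"rows": [[[0.0125,0,-0.0007,0],[0.0125,0,-0.0007,0],[0.0125,0,-0.0007,0],[0.0125,0,-0.0007,0],[0.0065,0,-0.0004,0],[0,0,0,0]]]}}

```text
time_s: 23.22
tcp_pos: [0.5342, -0.3929, 0.1354]
ee_rot: [[-0.063, -0.998, 0.001], [-0.998, 0.063, -0.001], [0.001, -0.001, -1.0]]
wrist_force: [-0.5, -0.8, 1.2]
gripper_width: 0.272
gripper_force: 30.0
```

Run:
```python
from h import *
s=sense();print(s['time_s'],s['tcp_pos'],s['wrist_force'],s['moment'])
```

```text
23.225 [ 0.53424162 -0.39292669  0.13541562] [-0.5288424  -0.80700542  1.16969223] [-0.50368928 -0.00632161 -0.02708204]
```

{"op": "jog_arm", "data": {"rows": [[[0,0,-0.012,0],[0,0,-0.02,0],[0,0,-0.035,0],[0,0,-0.035,0],[-0.0155,0.0293,0,0],[-0.0155,0.0293,0,0],[-0.0155,0.0293,0,0],[-0.0156,0.0294,0,0],[0,0,0,-0.087],[0,0,0,-0.087],[0,0,0.035,0],[0,0,0.035,0],[0,0,0,0],[0,0,0,0],[0,0,0,0]]]}}

```text
time_s: 25.1
tcp_pos: [0.4219, -0.3228, 0.1688]
ee_rot: [[0.111, -0.994, 0.003], [-0.994, -0.111, -0.001], [0.002, -0.003, -1.0]]
wrist_force: [0.3, -0.4, -1.6]
gripper_width: 0.27
gripper_force: 30.0
```

Run:
```python
from h import *
s=sense();print(s['time_s'],s['tcp_pos'],s['wrist_force'],s['moment'])
b=capture('scene')
cv2.imwrite('pics/s5.png',cv2.resize(b[180:310,190:390],None,fx=4,fy=4)[:,:,::-1])
```

```text
25.1 [ 0.42189209 -0.32278832  0.16880265] [ 0.26720687 -0.35386451 -1.6185074 ] [ 0.10128228 -0.04181505  0.02774822]
```

View pics/s5.png

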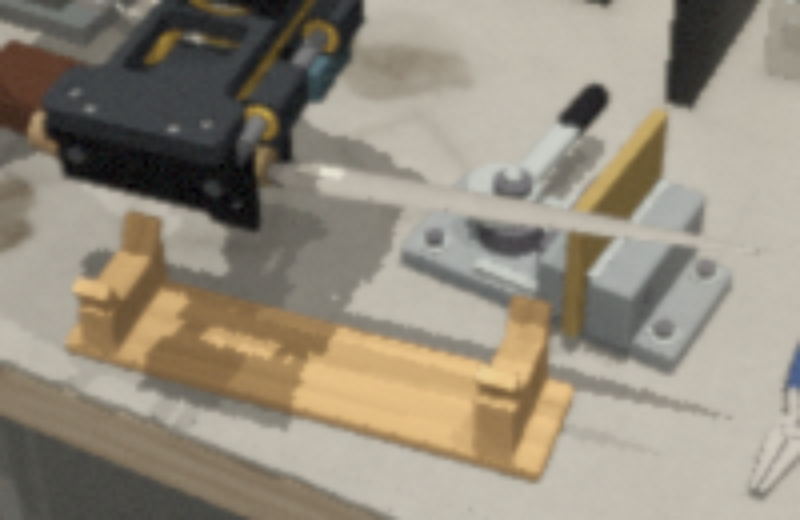

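{"op": "jog_arm", "data": {"rows": [[[0,0,0.025,0],[0,0,0.02,0],[0,0,0.008,0],[0,0,0.003,0],[0,0,0.003,0],[0,0,0.003,0],[0,0,0.003,0],[0,0,0.003,0],[0,0,0.002,0],[0,0,0,0],[0,0,0,0]]]}}

```text
time_s: 26.52
tcp_pos: [0.4214, -0.3228, 0.0975]
ee_rot: [[0.111, -0.994, 0.001], [-0.994, -0.111, -0.001], [0.001, -0.001, -1.0]]
wrist_force: [-0.4, -1.8, 3.4]
gripper_width: 0.268
gripper_force: 30.0
```

Run:
```python
from h import *
s=sense();print(s['time_s'],s['tcp_pos'],s['wrist_force'],s['moment'])
b=capture('scene')
cv2.imwrite('pics/s6.png',cv2.resize(b[180:310,190:390],None,fx=4,fy=4)[:,:,::-1])
```

```text
26.525 [ 0.42143777 -0.32276934  0.09745368] [-0.42697438 -1.77879878  3.36953999] [-0.39854082 -0.12329493  0.03101944]
```

View pics/s6.png

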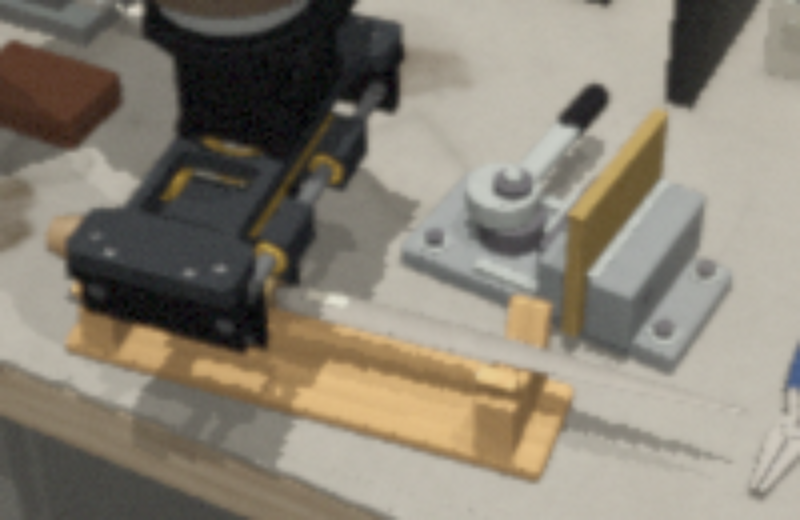

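{"op": "jog_arm", "data": {"rows": [[[0,0,0.0007,0],[0,0,0,0],[0,0,0,0]]]}}

```text
time_s: 26.95
tcp_pos: [0.4214, -0.3227, 0.097]
ee_rot: [[0.111, -0.994, 0.001], [-0.994, -0.111, -0.001], [0.001, -0.001, -1.0]]
wrist_force: [0.0, -2.3, 5.0]
gripper_width: 0.275
gripper_force: 30.0
```

{"op": "jog_arm", "data": {"rows": [[[0,0,0,0],[0,0,0,0],[0,0,0,0],[0,0,0,0],[0,0,0,0],[0,0,0,0],[0,0,0,0],[0,0,0,0],[0,0,-0.02,0],[0,0,-0.04,0],[0,0,-0.05,0],[0,0,-0.05,0],[0,0,-0.05,0],[0,0,0,0]]], "claw": 1}}

```text
time_s: 28.7
tcp_pos: [0.4225, -0.3233, 0.3112]
ee_rot: [[0.111, -0.994, 0.009], [-0.994, -0.111, -0.005], [0.006, -0.009, -1.0]]
wrist_force: [0.4, 0.3, -0.7]
gripper_width: 1.001
gripper_force: 0.0
```

Run:
```python
from h import *
b=capture('scene')
cv2.imwrite('pics/s7.png',cv2.resize(b[180:310,190:390],None,fx=4,fy=4)[:,:,::-1])
```

```text
(no output)
```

View pics/s7.png

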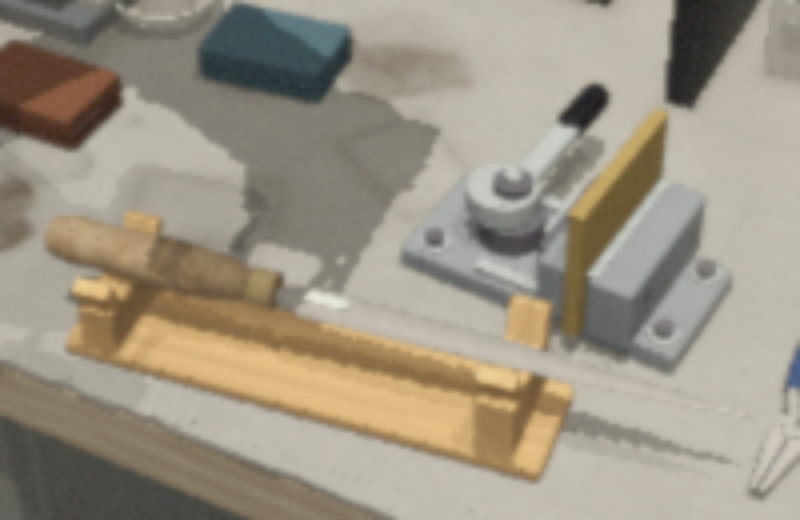

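The file lies in both notches again, with its tip at about (745,415), the lever closed and the ingot upright. I'll let the arm settle, then hand in.

{"op": "jog_arm", "data": {"rows": [[[0,0,0,0],[0,0,0,0],[0,0,0,0],[0,0,0,0]]]}}

```text
time_s: 29.25
tcp_pos: [0.4209, -0.3225, 0.3058]
ee_rot: [[0.111, -0.994, -0.001], [-0.994, -0.111, 0.0], [-0.0, 0.001, -1.0]]
wrist_force: [-0.3, 0.7, -0.5]
gripper_width: 1.001
gripper_force: 0.0
```

```bash
python3 -c "
from station import *
print(finish_job())"
```

```text
the job is handed in; nothing more can be done
None
```

I clamped the ingot, filed two strokes, laid the file back in both notches of its rest and handed the job in at 29 s. The final picture shows the lever closed and the ingot upright; finish_job() returned no verdict, and light stroke contact (about 1–3 N) was inferred from wrist readings.

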